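# Weigh down the lemons under a drop lid

## Robot

A 6-joint arm with a two-finger parallel gripper is mounted at the origin on a cart in front of the work surface, level with it; the furniture and walls round the work are solid. World frame = base frame: x ahead of the robot, y to its left, z up, the work surface at z = 0. Lengths are in m, angles in degrees, forces in N, time in s.
With the tool pointing down it reaches from about 0.375 to 0.9 m from the base axis. Payload 3.1 kg.
Tool frame: the origin (TCP) lies midway between the tips of the shut fingers; the grasp point (between the pads) lies 19 mm behind it; z points along the fingers, y is the line along which they close (so a half turn about z gives the same grasp; the last joint's range is limited). The gripper opens to 87 mm and grips with 3 to 60 N. Pads are 19 mm wide; open, the fingers measure 117 mm over their backs; the gripper's body (75 mm by 190 mm) begins 51 mm behind the grasp point.
Start: joints at [53.142, 30.224, 82.088, -0, 67.689, -10.227], TCP at [0.28, 0.559, 0.223] pointing down, gripper open.
Joint ranges: [-176.69, 176.69], [-43.24, 126.21], [12.49, 139.97], [-82, 262], [0, 151.66], [-163.58, 163.58]. Speed limits (degrees/s): [159.86, 159.86, 180, 180, 180, 180].

## Interface

Orientations are given as a 3x3 rotation matrix whose columns are the frame's x, y, z axes.
In Python, from rig import read_state, capture, camera_info, hand_in gives the robot as it stands.
- The arm moves only by the tool drive_tool, never from a script. Its argument "motion" is a list of rows, each a list of 2 entries, a list of its own where there are three numbers: the shift along the tool's x, y, z in mm, then the turn, a rotation vector about the tool's x, y, z in rad. A call has 1 to 5 rows; each row shifts and turns the commanded pose from where the row before left it, along the tool's axes as they then stand; what a row does not reach is not made up. A row lasts 1/10 s, in which the tool goes at most 50 mm and 8.59 degrees, less where a joint would pass 70% of its speed; a pose out of reach is approached as far as the arm can. A call is refused whole if a number of a shift passes 50 or a number of a turn 0.15, either way. A call with a gripper value outside its range is refused whole. "gripper" is the opening, from 0 (shut) to 1 (fully open), set as the call begins (left out, the last holds). The fingers move at their own pace and stop on an object; the grip force is fixed at half the most. Time passes only in rows, so rows that do not move let the fingers close. It gives the time, the measured TCP pose, the force, the opening and the grip force at its end, in the units of the state.
- read_state(): the state, without advancing time (a new reading comes with each control period).
- capture(name): name is "side" or "top" or "wrist"; returns the picture (384x512x3 uint8, red, green, blue); there is no depth.
- camera_info(name): a dict with "fovy" (degrees; the focal length in pixels is half the picture's height over the tangent of half this angle, whatever the lens; pixels are square), "cx", "cy" (the principal point, pixels), "k1" (the pictures are not rectified: a ray, as slopes to the right and down, at radius r is drawn at 1 + k1 r^2 times it, then the intrinsics apply), "xyz" and "orientation" of the camera in the world; the wrist camera has in their place "T_tool_cam" (4x4, takes a point from camera to tool coordinates, whose origin is the TCP and whose axes are the flange's). Camera axes: x right, y down, z forward; pixel columns grow to the right and rows downward; lengths in m; the calibration is good to about 2 mm. A picture is of the moment at which its call begins: read the wrist's pose just before it. camera_info takes no time and is no camera call.
- hand_in(): hands the job in; it is judged then, once.
The state is a dict: "time_s": time; "joint_positions": joint angles; "qvel": joint speeds; "tau": joint torques, N m; "position": TCP position; "tcp_rot": TCP orientation; "force": force on the tool from outside, world axes, zero at the start; "moment": the same for the moment, N m; "opening": opening from 0.0 (shut) to 1.0 (fully open); "grasp_force": force on a finger pad.
Only numpy, scipy, OpenCV 4.12 (cv2) and the standard library are available. Lean on these libraries where they do the work, as an engineer would, in place of code of your own. Each camera call takes 0.05 s, during which the arm holds its last target. There are 200 camera calls.

## Task

Set the lemons to press in the saucepan: put the lemon that lies on the counter in with the other two, in the gap between them, so that all three lie on the pan's bottom spread round its middle. Lay the round wooden drop lid level on top of the three lemons with its knob up, then gently balance the shorter of the two jars, upright, on the middle of the lid's domed knob and leave it standing there as the weight. Leave the pan, the taller jar, the onion and the pepper mill where they stand.

Things in the scene. Friction and masses are not known exactly. Their poses are not given: they have to be found in the camera images.
- pan: Steel saucepan with a long handle, loose, 1.3 kg. Bowl 189 mm across the rim, 97 mm high, bottom 6 mm thick; inside at least 130 mm across at the bottom, 160 at mid height, 170 at the rim. Origin: on the counter under the rim where the handle joins; bowl's middle 85 mm from it along +y. The handle (40 mm wide, 70 to 125 mm above the counter) points along -y to 180 mm from the origin.
- pan_floor (a point): Middle of the bowl, on its inside bottom (6 mm above the counter). Axes as pan.
- lemon_a_mid (a point): Centre of a lemon that already lies in the pan, against the wall: 83 mm long along its x axis, 58 mm thick, about 0.13 kg.
- lemon_b_mid (a point): Centre of the other lemon in the pan, of the same size, about a third of a turn round the bowl from the first, so that the gap for the third lemon is on the far side of the bowl from both.
- lemon_c_mid (a point): Centre of the lemon that lies loose on the counter, of the same size: 83 mm long along its x axis, 58 mm thick (y and z), centre 29 mm above what it lies on. The onion is of like size, but rounder with a pointed top.
- lid: Wooden drop lid lying knob up: disc 136 mm across, 12 mm thick; a broad round knob 62 mm across rises straight from its middle to 42 mm above the underside, then a shallow dome 6.5 mm high (crown radius of curvature 150 mm). Origin: centre of the underside; z up. 0.17 kg. It fits loosely in the pan and rests on the lemons, underside 58 mm above the pan's bottom.
- knob_top (a point): Crown of the lid's domed knob, 48.5 mm above the lid's underside.
- jar: The weight: the shorter of two closed jars with flat lids, 84 mm high, 62 mm wide along its x and 68 mm along its y, flat base 64 mm across. Origin: centre of the base; z up. About 0.4 kg, centre of mass 44 mm above the base. It balances on the dome if its middle is within a few mm of the crown, leaning about 1 degree per 2 mm off.
- tall_jar: The taller jar, 100 mm high and 66 mm across; leave alone. Origin: centre of its base.
- onion: Onion, 64 x 67 mm and 71 mm high; leave alone. Origin: under its middle.
- mill: Wooden pepper mill, 58 mm across and 170 mm high; leave alone. Origin: centre of its base.
- toaster_edge (a point): Middle of the upper front edge of the toaster that stands behind the lid, 189 mm above the counter; fixed, 282 mm wide to left and right, 175 mm deep behind this edge. Carry the lid above it or round its front. Left of the lid, 190 mm further left than this point, begins the toaster oven, 250 mm high; its door handle stands 130 mm nearer the robot than this edge.
Things that resemble listed ones, but are neither listed nor needed, are in the scene too. Leave any blue or purple look-alike of the jar alone.

How it is judged (in metres and radians):
On the way, in this order (a step that is already met when the one before it is completed fails the run):
1. the third lemon lies on the pan's bottom beside the other two and is let go (horizontal distance between lemon_c_mid and pan_floor below 0.062 m and z of lemon_c_mid in the frame of pan_floor below 0.05 m and contact force between the fingers and lemon_c below 0.3 N), for 0.2 s.
2. the drop lid rests level on the lemons, knob up, and is let go (horizontal distance between lid and pan_floor below 0.022 m and z of lid in the frame of pan_floor between 0.048 and 0.07 m and angle between lid's own z axis and vertical below 0.14 rad and contact force between the fingers and lid below 0.3 N and contact force between lid and anything else above 0.5 N), for 0.3 s.
At the end, for the whole second after the job is handed in: Three lemons on the pan's bottom; lid on them, level within 8 degrees, within 22 mm of the bowl's middle; jar on the knob alone, base within 16 mm of the crown, upright within 11 degrees, released, at rest; taller jar and mill upright (horizontal distance between each of lemon_a_mid, lemon_b_mid, lemon_c_mid and pan_floor below 0.062 m and z of each of lemon_a_mid, lemon_b_mid, lemon_c_mid in the frame of pan_floor below 0.05 m and horizontal distance between lid and pan_floor below 0.022 m and z of lid in the frame of pan_floor between 0.048 and 0.07 m and angle between lid's own z axis and vertical below 0.14 rad and horizontal distance between jar and knob_top below 0.016 m and z of jar in the frame of knob_top between -0.008 and 0.01 m and angle between jar's own z axis and vertical below 0.2 rad and contact force between jar and lid above 1 N and contact force between the fingers and jar below 0.1 N and linear speed of each of jar, lid below 0.05 m/s and angular speed of jar below 0.5 rad/s and angle between each of tall_jar, mill's own z axis and vertical below 0.5 rad); the robot touches nothing.
It fails at once if the pan is shoved more than 40 mm or tipped (distance of pan from where it was at the start of the episode above 0.04 m or angle between pan's own z axis and vertical above 0.15 rad).
It fails at once if the jar is banged down on the lid (over 45 N) or falls over (contact force between jar and lid above 45 N or angle between jar's own z axis and vertical above 0.8 rad).
It fails at once if the taller jar is moved more than 50 mm or knocked over (distance of tall_jar from where it was at the start of the episode above 0.05 m or angle between tall_jar's own z axis and vertical above 0.5 rad).
It fails at once if the onion is moved more than 50 mm or knocked over (distance of onion from where it was at the start of the episode above 0.05 m).
It fails at once if the pepper mill is moved more than 50 mm or knocked over (distance of mill from where it was at the start of the episode above 0.05 m or angle between mill's own z axis and vertical above 0.5 rad).
It also fails if it takes over 67 s, if anything falls off the work surface, if the arm or the gripper's body presses on something with over 40 N, if the wrist force passes 120 N, or if a joint passes its speed limit or range.

## Working session

There is one attempt and no reset: what is moved stays moved. The work goes in short steps, Python scripts to look and compute and a tool call to move; the robot and the scene stay as the last step left them, time stands still between calls to the robot, and variables do not carry over. Pictures are saved under pics/ and viewed, at most 10 in all, crops included, and the job is handed in when it is done.

Besides the shell and the picture viewer there is one more tool, called as a command line: name --argument value ..., lists and objects as JSON in quotes. drive_tool: Moves the arm, as the interface text tells. Its arguments: {"type":"object","properties":{"motion":{"type":"array","items":{"type":"array"}},"gripper":{"type":"number"}},"required":["motion"]}

```bash
mkdir -p pics; cat > h.py <<'E'
import numpy as np, cv2
from rig import read_state, capture, camera_info, hand_in
def cam(name, st=None):
    c=camera_info(name); f=192/np.tan(np.radians(c['fovy'])/2)
    if name=='wrist':
        T=np.array(c['T_tool_cam']); R=np.array(st['tcp_rot']); p=np.array(st['position'])
        return f,c['cx'],c['cy'],c['k1'],R@T[:3,:3],R@T[:3,3]+p
    return f,c['cx'],c['cy'],c['k1'],np.array(c['orientation']),np.array(c['xyz'])
def ray(C,u,v):
    f,cx,cy,k,R,p=C; d=np.array([(u-cx)/f,(v-cy)/f]); s=d.copy()
    for _ in range(20): s=d/(1+k*(s@s))
    return p,R@np.array([s[0],s[1],1])
def onz(C,u,v,z):
    p,d=ray(C,u,v); return p+d*(z-p[2])/d[2]
def proj(C,P):
    f,cx,cy,k,R,p=C; q=R.T@(np.array(P)-p); s=q[:2]/q[2]; s=s*(1+k*(s@s)); return np.array([cx+f*s[0],cy+f*s[1]])
def snap(name,fn=None):
    st=read_state(); im=capture(name)
    if fn: cv2.imwrite('pics/'+fn,im[:,:,::-1])
    return im,cam(name,st),st
E
python3 - <<'E'
from h import *
a,C,s=snap('top'); b,D,_=snap('side'); c,E,_=snap('wrist')
import numpy as np
cv2.imwrite('pics/1top.png',cv2.resize(a,(800,600))[:,:,::-1]); cv2.imwrite('pics/1side.png',cv2.resize(b,(800,600))[:,:,::-1])
np.savez('s0.npz',a=a,b=b,c=c)
for n in (C,D,E): print(n)
print(s)
E
```

```text
(np.float64(393.0268491624827), 250.74843592292544, 193.99845725109938, -0.02376381258987029, array([[ 0.01337346, -0.99552419,  0.09355606],
       [-0.99982311, -0.01455113, -0.01191703],
       [ 0.01322504, -0.09338013, -0.99554269]]), array([ 0.31706523, -0.03496592,  1.45304591]))
(np.float64(494.87664237127086), 250.24164128266116, 189.80083368216452, -0.17078563729385376, array([[-0.87074047, -0.39626357,  0.29118072],
       [-0.49170185,  0.70926076, -0.50515192],
       [-0.00634976, -0.58303032, -0.81242558]]), array([-0.01618076,  0.76403747,  1.43403702]))
(np.float64(287.4310253320669), 249.31924987352355, 192.88350780505732, -0.04646166191968803, array([[ 4.49225957e-01,  8.61955299e-01,  2.35008730e-01],
       [ 8.93417884e-01, -4.33192637e-01, -1.18947986e-01],
       [-7.23795210e-04,  2.63395525e-01, -9.64687656e-01]]), array([0.21507459, 0.5892062 , 0.3843403 ]))
{'time_s': 0.0, 'joint_positions': array([ 5.31412249e+01,  3.02776184e+01,  8.21568803e+01, -8.51360336e-06,
        6.76910030e+01, -1.02281493e+01]), 'qvel': array([ 0.02416011,  0.01308267, -0.00743559, -0.02861701,  0.04877026,
        0.00390443]), 'tau': array([ 7.29351359e-04, -4.40046072e+01, -1.76591170e+01,  6.33728877e-02,
        5.83772594e-02, -1.57879476e-04]), 'position': array([0.27967525, 0.55809901, 0.22158337]), 'tcp_rot': array([[-8.93914542e-01,  4.48235501e-01, -1.31379991e-03],
       [ 4.48237258e-01,  8.93912909e-01, -1.75267102e-03],
       [ 3.88813329e-04, -2.15563219e-03, -9.99997601e-01]]), 'force': array([ 0.58230299,  0.75311894, -0.84062404]), 'moment': array([-0.00924264, -0.05226784, -0.02607712]), 'grasp_force': 0.0, 'opening': 1.0003894807426923}
```

View pics/1top.png

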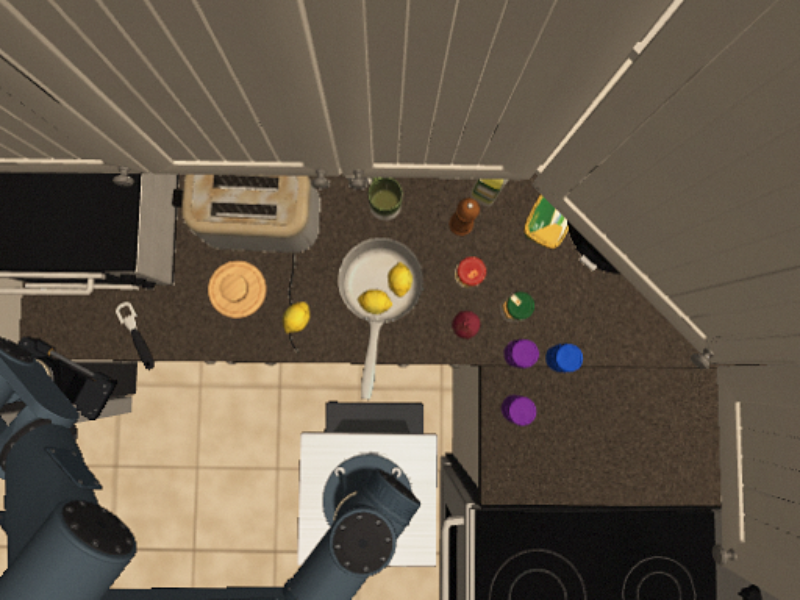

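View pics/1side.png

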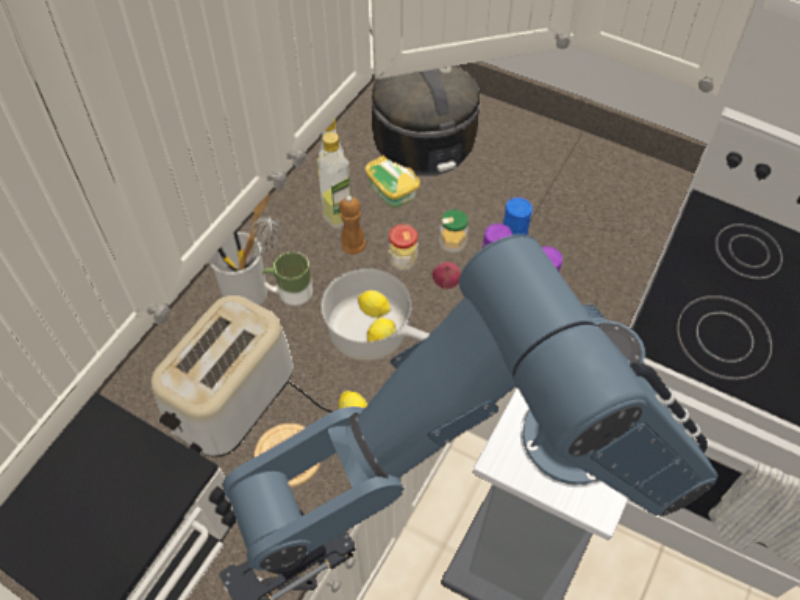

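The top view shows, in the 800x600 view, the lid at (237,289), the loose lemon at (297,318), and the pan at (380,281) with lemons at (376,301) and (401,280). The red-lidded jar is at (471,271), the green-lidded jar at (519,306), the onion at (466,324) and the mill at (468,208). The jar candidates are red (471,271) and green (519,306), since blue and purple are excluded. I'll triangulate the lid heights to tell which is shorter.

```bash
cat >> h.py <<'E'
def blobs(im,lo,hi,mn=30):
    h=cv2.cvtColor(im,cv2.COLOR_RGB2HSV); m=cv2.inRange(h,lo,hi); m=cv2.morphologyEx(m,cv2.MORPH_CLOSE,np.ones((3,3)))
    n,l,s,c=cv2.connectedComponentsWithStats(m); o=[]
    for i in range(1,n):
        if s[i,4]>=mn:
            cn=max(cv2.findContours((l==i).astype('uint8'),0,2)[0],key=len); cn=cv2.convexHull(cn)
            e=cv2.minAreaRect(cn); mm=cv2.moments((l==i).astype('uint8'),True)
            ang=np.degrees(.5*np.arctan2(2*mm['mu11'],mm['mu20']-mm['mu02']))
            o.append((c[i].round(1),s[i,4],np.round(e[0],1),np.round(e[1],1),round(ang,1)))
    return o
def tri(C,u,D,v):
    p,d=ray(C,*u);q,e=ray(D,*v); d=d/np.linalg.norm(d);e=e/np.linalg.norm(e)
    t=np.linalg.lstsq(np.c_[d,-e],q-p,rcond=None)[0]; a=p+t[0]*d;b=q+t[1]*e
    return (a+b)/2,np.linalg.norm(a-b)
E
python3 - <<'E'
from h import *
s=np.load('s0.npz');a,b=s['a'],s['b']
st=read_state();C=cam('top');D=cam('side')
for nm,lo,hi in [('red',(0,170,110),(6,255,255)),('green',(55,120,30),(80,255,255)),('yellow',(22,150,120),(32,255,255)),('wood',(10,110,150),(20,200,255)),('onion',(170,120,40),(179,255,200))]:
    print(nm)
    for im,n in((a,'top'),(b,'side')):
        for o in blobs(im,lo,hi): print(' ',n,*o)
ct=np.hstack([cv2.resize(a[150:240,270:360],(400,400)),cv2.resize(b[125:195,230:300],(400,400))])
cv2.imwrite('pics/2.png',ct[:,:,::-1])
E
```

```text
red
  top [301.4 172.9] 235 [301.5 173. ] [17.4 17. ] -81.8
green
  top [348.  135.8] 140 [348.1 135.8] [10.7 15.7] -81.0
  top [333.4 195.9] 189 [333. 195.] [16. 16.] -42.7
  side [291.4 141.4] 90 [290.5 141. ] [10. 13.] 58.2
yellow
  top [315.6 116.8] 49 [314.5 117.5] [ 5. 11.] 12.4
  top [256.2 178.5] 219 [256.  178.5] [16.3 16.3] -89.2
  top [240.3 192.7] 218 [240.3 192.8] [17.  14.8] 13.2
  top [189.5 202.9] 240 [189.5 203. ] [18. 15.] -56.5
  side [212.   93.3] 46 [212.  93.] [6. 8.] -17.9
  side [239.1 108.4] 47 [239.4 108.5] [ 9.7 19.4] -75.2
  side [257.  120.6] 107 [256.1 119.3] [11.5 23.5] -25.2
  side [240.5 200.9] 425 [240.5 200.8] [31.3 18.1] 73.8
  side [224.8 255.6] 141 [225.5 255. ] [10. 17.] 5.8
wood
  top [135.1 118.9] 75 [135.  119.1] [14.8  8.9] 54.6
  top [179.5 119.5] 50 [178.9 119.9] [ 5.7 16. ] -66.4
  top [348.5 148.1] 198 [346.7 143.9] [32. 22.] 42.2
  top [187.3 134.3] 52 [186.9 133.9] [ 5.2 19.7] -65.8
  top [124.4 135.5] 74 [123.4 135.5] [13.1  8. ] 22.8
  top [151.3 184.7] 1060 [151.3 184.8] [35.4 36.1] -25.1
  side [224.2 129.6] 50 [224. 129.] [10.  6.] 1.4
  side [289.3 151.8] 113 [289.5 152. ] [10. 13.] -3.9
onion
  top [298.4 206.9] 191 [298.  207.5] [15. 16.] 16.3
  side [285.2 176.1] 185 [285.  175.5] [15. 16.] 5.0
```

View pics/2.png

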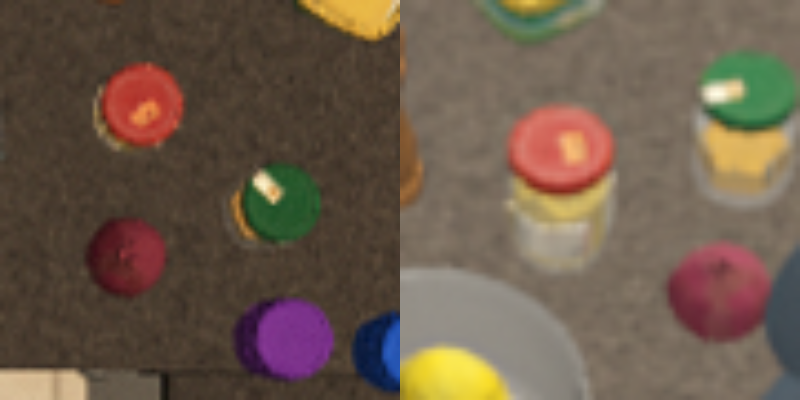

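```bash
python3 - <<'E'
from h import *
C=cam('top');D=cam('side')
for n,u,v in [('red',(302.2,173.4),(258.2,150.9)),('green',(333.7,195.9),(291.3,140.75)),('mill',(299.5,133),(224.5,131)),('lemc',(189.5,203),(224.8,255.6)),('lema',(256.2,178.5),(239,194)),]:
    print(n,*tri(C,u,D,v))
for n,u,z in [('lid',(151.3,184.8),.012),('lemc',(190,203.3),.03),('la',(256.5,178.5),.04),('lb',(240.3,192.7),.04),('onion',(298,207),.045),('toaster front',(156,150),.189),('panrim top',(243,154),.097),('panrim L',(217,180),.097),('R',(270,180),.097),('handle end',(235,253),.12),('handle root',(241,206),.097),('knob',(149.5,184),.048)]:
    print(n,onz(C,*u,z).round(4))
E
```

```text
red [ 0.52079493 -0.22949586  0.09571806] 0.0027291728655209064
green [ 0.44535596 -0.34304927  0.07923906] 0.003569297635861203
mill [ 0.64982616 -0.2136459   0.14657913] 0.0011601995332502979
lemc [0.41708176 0.16727159 0.05889205] 0.009298515604862253
lema [ 0.50823821 -0.07042728  0.03723725] 0.0027733677211580973
lid [0.4812 0.3146 0.012 ]
lemc [0.4137 0.1677 0.03  ]
la [ 0.5066 -0.072   0.04  ]
lb [ 0.454  -0.0141  0.04  ]
onion [ 0.4049 -0.2223  0.045 ]
toaster front [0.5754 0.2607 0.189 ]
panrim top [ 0.5847 -0.0222  0.097 ]
panrim L [0.4916 0.0667 0.097 ]
R [ 0.4944 -0.1175  0.097 ]
handle end [ 0.2425 -0.0007  0.12  ]
handle root [ 0.4024 -0.0181  0.097 ]
knob [0.4799 0.3125 0.048 ]
```

The triangulated tops put the red-lidded jar about 0.096 m high at (0.52,-0.23), so it is the tall jar. The green-lidded jar is about 0.08 m high at (0.445,-0.343), so it is the weight jar, and the crop confirms it is the squatter one. Next I'll go above the lemon.

drive_tool --motion '[[[-33, -32, 0], [0, 0, 0]], [[-33, -32, 0], [0, 0, 0]], [[-33, -32, 0], [0, 0, 0]], [[-33, -32, 0], [0, 0, 0]], [[-33, -32, 0], [0, 0, 0]]]' --gripper 1.0

```text
time_s: 0.65
position: [0.356, 0.34, 0.2224]
tcp_rot: [[-0.894, 0.448, -0.0], [0.448, 0.894, -0.0], [-0.0, -0.0, -1.0]]
force: [1.7, -0.5, 1.0]
opening: 1.0
grasp_force: 0.0
```

drive_tool --motion '[[[-33, -32, 5], [0, 0, 0]], [[-33, -32, 5], [0, 0, 0]], [[-33, -32, 5], [0, 0, 0]], [[-33, -32, 5], [0, 0, 0]], [[0, 0, 0], [0, 0, 0.11]]]'

```text
time_s: 1.15
position: [0.4185, 0.1635, 0.2021]
tcp_rot: [[-0.834, 0.551, 0.0], [0.551, 0.834, -0.002], [-0.001, -0.001, -1.0]]
force: [-0.2, 0.7, -0.4]
opening: 0.998
grasp_force: 0.0
```

```bash
cat >> h.py <<'E'
def plan(st,P,yaw):  # yaw deg of tool y axis in world
    R=np.array(st['tcp_rot']); d=np.array(P)-st['position']
    print('tcp',np.round(st['position'],4),'yaw_y',round(np.degrees(np.arctan2(R[1,1],R[0,1])),1),'tilt',R[:2,2].round(4))
    print('shift mm',(R.T@d*1000).round(1)); y=(yaw-np.degrees(np.arctan2(R[1,1],R[0,1]))+90)%180-90
    print('turn z rad',round(-np.radians(y),3)); a=np.radians(yaw if abs(0)<1 else 0)
    y2=np.arctan2(R[1,1],R[0,1])+np.radians(y); R2=np.c_[[np.sin(y2)*-1,np.cos(y2),0],[np.cos(y2),np.sin(y2),0],[0,0,-1]]
    print('shift after turn',(R2.T@d*1000).round(1))
E
python3 - <<'E'
from h import *
im,C,st=snap('wrist','3.png')
t,T,_=snap('top'); 
for o in blobs(im,(20,130,100),(34,255,255),200): print(o, onz(C,*o[2],.029).round(4))
plan(st,(.414,.168,.2),56.5)
R=[217,180]
p=t[140:260,120:320]; cv2.imwrite('pics/3b.png',cv2.resize(np.hstack([cv2.resize(p,(640,384)),])[:,:,::-1],(800,480)))
E
```

```text
(array([254.9, 171.9]), np.int32(2508), array([254.8, 171.8]), array([55.9, 56.6]), np.float64(89.2)) [0.4167 0.1709 0.029 ]
(array([167.4, 283.7]), np.int32(267), array([167.6, 285.5]), array([14.3, 28.2]), np.float64(-47.1)) [ 0.4816 -0.0114  0.029 ]
(array([151.6, 306.6]), np.int32(209), array([152.5, 305.5]), array([11., 23.]), np.float64(5.9)) [ 0.4951 -0.0488  0.029 ]
tcp [0.4185 0.1635 0.2021] yaw_y 56.5 tilt [ 0.0003 -0.0017]
shift mm [6.2 1.3 2.1]
turn z rad 0.001
shift after turn [6.2 1.3 2.1]
```

View pics/3.png

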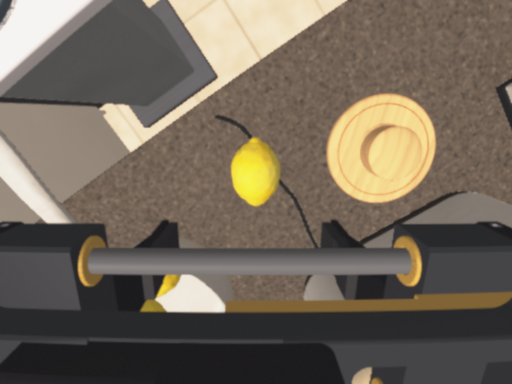

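The wrist view shows the lemon at (255,172) with its long axis along the picture's vertical, across the fingers' closing line, and the lid at (381,148). I'll grip about 10 mm above the lemon's centre so the gripper's body clears the pan rim later. Meanwhile I'll look at the pan in the top crop.

```bash
python3 - <<'E'
from h import *
plan(read_state(),(.4167,.1705,.021),56.5)
E
```

```text
tcp [0.4169 0.1667 0.2023] yaw_y 56.9 tilt [-0.0007  0.0001]
shift mm [  2.1   3.1 181.3]
turn z rad 0.006
shift after turn [  2.3   3.1 181.3]
```

View pics/3b.png

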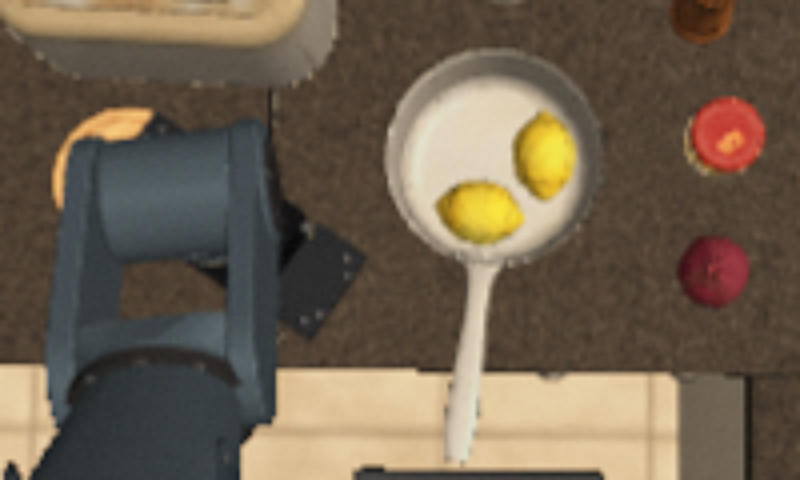

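The pan rim's centre is at crop (494,158), which is world (0.4935,-0.026). The lemons sit at -74° and 163° round the bowl, so the gap points to about 45°. Now I'll pick the lemon.

drive_tool --motion '[[[2, 3, 45], [0, 0, 0]], [[0, 0, 45], [0, 0, 0]], [[0, 0, 45], [0, 0, 0]], [[0, 0, 35], [0, 0, 0]], [[0, 0, 13], [0, 0, 0]]]'

```text
time_s: 1.75
position: [0.4143, 0.1725, 0.0166]
tcp_rot: [[-0.842, 0.54, -0.005], [0.54, 0.842, -0.001], [0.004, -0.003, -1.0]]
force: [0.3, 0.1, 0.0]
opening: 1.002
grasp_force: 0.0
```

drive_tool --motion '[[[0, 0, 0], [0, 0, 0]], [[0, 0, 0], [0, 0, 0]], [[0, 0, 0], [0, 0, 0]], [[0, 0, 0], [0, 0, 0]], [[0, 0, 0], [0, 0, 0]]]' --gripper 0.3

```text
time_s: 2.25
position: [0.4173, 0.172, 0.0206]
tcp_rot: [[-0.839, 0.543, 0.003], [0.543, 0.839, 0.001], [-0.002, 0.002, -1.0]]
force: [-1.2, 1.2, 3.8]
opening: 0.638
grasp_force: 30.1
```

drive_tool --motion '[[[0, 0, -20], [0, 0, 0]], [[0, 0, -40], [0, 0, 0]], [[0, 0, -45], [0, 0, 0]], [[0, 0, -45], [0, 0, 0.1]], [[0, 0, -10], [0, 0, 0.1]]]'

```text
time_s: 2.75
position: [0.419, 0.1722, 0.1844]
tcp_rot: [[-0.712, 0.702, 0.01], [0.702, 0.712, 0.001], [-0.006, 0.008, -1.0]]
force: [0.9, 0.1, -2.0]
opening: 0.635
grasp_force: 30.0
```

```bash
python3 - <<'E'
from h import *
st=read_state();print(st['opening'],st['grasp_force'])
plan(st,(.514,-.0055,.18),45)
E
```

```text
0.6353739968850243 29.994168947450817
tcp [0.419  0.1722 0.1844] yaw_y 45.4 tilt [0.0101 0.0015]
shift mm [-192.4  -59.8    5.1]
turn z rad 0.007
shift after turn [-192.8  -58.5    4.4]
```

drive_tool --motion '[[[-40, -12, 0], [0, 0, 0]], [[-40, -12, 0], [0, 0, 0]], [[-40, -12, 0], [0, 0, 0]], [[-40, -12, 0], [0, 0, 0]], [[-33, -11, 0], [0, 0, 0]]]'

```text
time_s: 3.25
position: [0.5139, -0.0075, 0.1801]
tcp_rot: [[-0.714, 0.7, 0.001], [0.7, 0.714, -0.0], [-0.001, 0.001, -1.0]]
force: [0.2, 0.0, -0.9]
opening: 0.643
grasp_force: 30.0
```

drive_tool --motion '[[[0, 0, 0], [0, 0, 0]], [[0, 0, 0], [0, 0, 0]]]'

```text
time_s: 3.45
position: [0.5126, -0.0061, 0.1796]
tcp_rot: [[-0.713, 0.701, -0.001], [0.701, 0.713, 0.001], [0.001, -0.0, -1.0]]
force: [-0.5, 0.2, -1.5]
opening: 0.64
grasp_force: 30.0
```

```bash
python3 - <<'E'
from h import *
im,C,st=snap('wrist')
plan(st,(.514,-.0055,.048),45)
s,S,_=snap('side')
cv2.imwrite('pics/4.png',np.hstack([cv2.resize(im,(480,360)),cv2.resize(s[120:270,150:290],(320,360))])[:,:,::-1])
E
```

```text
tcp [ 0.5126 -0.0061  0.1796] yaw_y 45.5 tilt [-0.0008  0.0005]
shift mm [ -0.7   1.4 131.6]
turn z rad 0.009
shift after turn [ -0.6   1.4 131.6]
```

View pics/4.png

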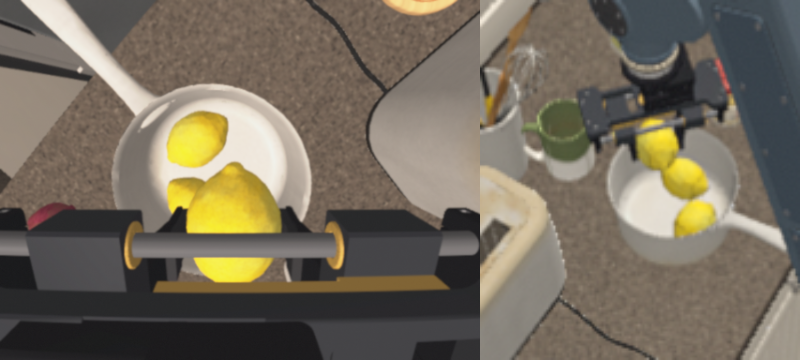

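The wrist view shows the lemon held over the gap, with the pan rim spanning columns 113–311 and its top at row 85 in the scaled picture. I'll check the pan's centre against that.

```bash
python3 - <<'E'
from h import *
C=cam('wrist',read_state()); T=cam('top')
for c in [(.4935,-.026),(.4985,-.026),(.4935,-.021)]:
    for K,f in((C,.9375),(T,1)):
        q=np.array([proj(K,(c[0]+.0945*np.cos(t),c[1]+.0945*np.sin(t),.097)) for t in np.linspace(0,6.28,90)])*f
        print(c,q.min(0).round(1),q.max(0).round(1))
E
```

```text
(0.4935, -0.026) [106.5  82.5] [305.  273.9]
(0.4935, -0.026) [216.5 153.1] [270.8 207. ]
(0.4985, -0.026) [110.6  86.8] [308.4 276.9]
(0.4985, -0.026) [216.5 151.7] [270.9 205.6]
(0.4935, -0.021) [109.7  78.2] [309. 271.]
(0.4935, -0.021) [215.1 153.1] [269.4 207. ]
```

The pan's centre is refined to about (0.4975,-0.0245). Lowering the lemon now and releasing it.

drive_tool --motion '[[[-2, 4, 20], [0, 0, 0]], [[0, 0, 35], [0, 0, 0]], [[0, 0, 35], [0, 0, 0]], [[0, 0, 25], [0, 0, 0]], [[0, 0, 10], [0, 0, 0]]]'

```text
time_s: 4.05
position: [0.5149, -0.0023, 0.0526]
tcp_rot: [[-0.716, 0.698, -0.005], [0.698, 0.716, 0.001], [0.004, -0.003, -1.0]]
force: [-0.4, 0.8, -1.0]
opening: 0.64
grasp_force: 30.0
```

drive_tool --motion '[[[0, 0, 6], [0, 0, 0]], [[0, 0, 2], [0, 0, 0]], [[0, 0, 0], [0, 0, 0]]]'

```text
time_s: 4.35
position: [0.518, -0.0039, 0.0474]
tcp_rot: [[-0.715, 0.699, 0.002], [0.699, 0.715, -0.0], [-0.001, 0.001, -1.0]]
force: [-0.3, 0.7, -1.9]
opening: 0.64
grasp_force: 30.0
```

No contact so far. Releasing with a partial opening, then lifting.

drive_tool --motion '[[[0, 0, 0], [0, 0, 0]], [[0, 0, 0], [0, 0, 0]], [[0, 0, 0], [0, 0, 0]], [[0, 0, 0], [0, 0, 0]], [[0, 0, -10], [0, 0, 0]]]' --gripper 0.77

```text
time_s: 4.85
position: [0.5165, -0.0039, 0.0562]
tcp_rot: [[-0.714, 0.7, -0.002], [0.7, 0.714, 0.001], [0.002, -0.001, -1.0]]
force: [-0.4, -0.5, 0.4]
opening: 0.769
grasp_force: 0.0
```

drive_tool --motion '[[[0, 0, -30], [0, 0, 0]], [[0, 0, -40], [0, 0, 0]], [[0, 0, -40], [0, 0, 0]], [[0, 0, -40], [0, 0, 0]], [[0, 0, 0], [0, 0, 0]]]'

```text
time_s: 5.35
position: [0.5211, -0.0047, 0.2127]
tcp_rot: [[-0.715, 0.699, 0.013], [0.699, 0.715, -0.003], [-0.011, 0.007, -1.0]]
force: [0.6, -0.1, 0.0]
opening: 0.771
grasp_force: 0.0
```

drive_tool --motion '[[[40, 0, 0], [0, 0, 0]], [[40, 0, 0], [0, 0, 0]], [[40, 0, 0], [0, 0, 0]], [[40, 0, 0], [0, 0, 0]], [[0, 0, 0], [0, 0, 0]]]' --gripper 1.0

```text
time_s: 5.85
position: [0.3968, 0.1103, 0.2059]
tcp_rot: [[-0.717, 0.697, -0.007], [0.697, 0.717, 0.001], [0.006, -0.004, -1.0]]
force: [1.2, -0.6, 0.5]
opening: 0.992
grasp_force: 0.0
```

```bash
python3 - <<'E'
from h import *
t,T,_=snap('top'); w,W,st=snap('wrist')
for o in blobs(t,(20,130,100),(34,255,255),60): print(o, onz(T,*o[2],.035).round(4))
plan(st,(.481,.3135,.2),45)
for o in blobs(w,(8,90,140),(21,220,255),300): print(o, onz(W,*o[2],.012).round(4))
cv2.imwrite('pics/5.png',np.hstack([cv2.resize(t[140:230,200:290],(400,400)),cv2.resize(w,(400,400))])[:,:,::-1])
E
```

```text
(array([247., 128.]), np.int32(64), array([246.8, 127.4]), array([11.2,  8.4]), np.float64(12.5)) [ 0.6966 -0.0341  0.035 ]
(array([349.1, 147.8]), np.int32(313), array([348., 144.]), array([29.7, 24. ]), np.float64(35.3)) [ 0.6407 -0.408   0.035 ]
(array([244.4, 182.5]), np.int32(745), array([246., 184.]), array([32., 34.]), np.float64(-37.4)) [ 0.4865 -0.0342  0.035 ]
tcp [0.4001 0.1092 0.2064] yaw_y 45.8 tilt [-0.0023  0.    ]
shift mm [ 84.5 202.9   6.2]
turn z rad 0.014
shift after turn [ 87.3 201.7   6.4]
(array([419.7, 101.2]), np.int32(8169), array([418.5, 103.5]), array([106.1, 120.2]), np.float64(-55.9)) [0.4804 0.3152 0.012 ]
(array([409.8, 262.3]), np.int32(640), array([407.8, 261. ]), array([49.1, 24.6]), np.float64(82.4)) [0.6436 0.1802 0.012 ]
```

View pics/5.png

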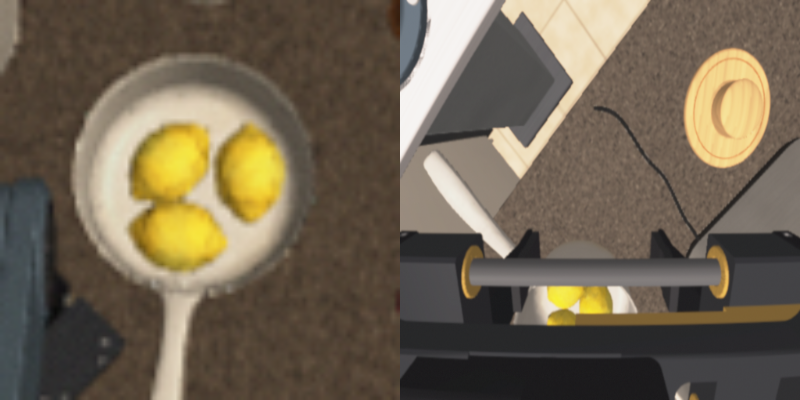

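All three lemons lie on the bottom: c at crop (171,162), a at (250,172), b at (179,235). The lid is at (0.481,0.3145). I'll turn the tool so that its y runs along world y, which keeps the body clear of the toaster, and go above the lid.

drive_tool --motion '[[[0, 0, 0], [0, 0, -0.15]], [[0, 0, 0], [0, 0, -0.15]], [[0, 0, 0], [0, 0, -0.15]], [[0, 0, 0], [0, 0, -0.15]], [[0, 0, 0], [0, 0, -0.15]]]'

```text
time_s: 6.45
position: [0.4046, 0.107, 0.2066]
tcp_rot: [[-1.0, 0.02, 0.001], [0.02, 1.0, -0.0], [-0.001, -0.0, -1.0]]
force: [-0.3, 0.5, -0.4]
opening: 0.998
grasp_force: 0.0
```

drive_tool --motion '[[[-16, 41, 0], [0, 0, 0]], [[-16, 41, 0], [0, 0, 0]], [[-16, 41, 0], [0, 0, 0]], [[-16, 41, 0], [0, 0, 0]], [[-16, 41, 0], [0, 0, 0]]]'

```text
time_s: 6.95
position: [0.4904, 0.3119, 0.2064]
tcp_rot: [[-1.0, 0.026, 0.001], [0.026, 1.0, -0.0], [-0.001, 0.0, -1.0]]
force: [1.5, 0.3, -0.2]
opening: 1.002
grasp_force: 0.0
```

drive_tool --motion '[[[0, 0, 0], [0, 0, 0]], [[0, 0, 0], [0, 0, 0]]]'

```text
time_s: 7.15
position: [0.4891, 0.3109, 0.2058]
tcp_rot: [[-1.0, 0.024, -0.0], [0.024, 1.0, -0.001], [0.0, -0.001, -1.0]]
force: [0.1, -0.5, 0.1]
opening: 1.0
grasp_force: 0.0
```

```bash
python3 - <<'E'
from h import *
w,W,st=snap('wrist')
for o in blobs(w,(8,90,140),(21,220,255),300): print(o, onz(W,*o[2],.012).round(4))
plan(st,(.481,.3145,.016),90)
cv2.imwrite('pics/6.png',w[:,:,::-1])
K=cam('wrist',st)
for c in [(.481,.3145)]:
    for r,z in((.068,.012),(.031,.042)):
        q=np.array([proj(K,(c[0]+r*np.cos(t),c[1]+r*np.sin(t),z)) for t in np.linspace(0,6.28,90)]); print(q.min(0).round(1),q.max(0).round(1))
E
```

```text
(array([262.4, 167.7]), np.int32(2781), array([254.5, 167. ]), array([106., 107.]), np.float64(82.0)) [0.4807 0.3163 0.012 ]
(array([409.8, 261.1]), np.int32(678), array([408.3, 260.9]), array([49.2, 25.5]), np.float64(82.8)) [0.6187 0.5291 0.012 ]
tcp [0.4891 0.3109 0.2058] yaw_y 88.6 tilt [-0.0002 -0.0007]
shift mm [  8.2   3.5 189.8]
turn z rad -0.024
shift after turn [  8.1   3.6 189.8]
[199.  111.2] [307.2 218.2]
[226.6 144.9] [280.3 197.6]
```

View pics/6.png

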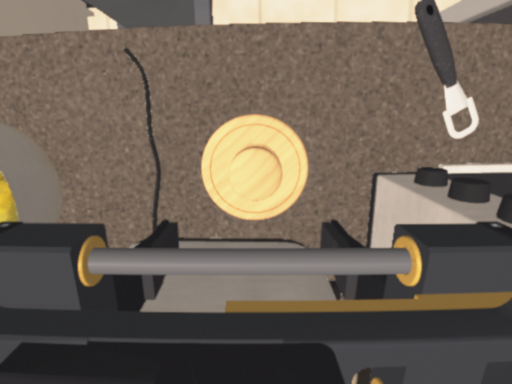

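The lid disc spans columns 201–308 and rows 115–220 with the knob at about (256,175), giving a lid centre near (0.483,0.316). Descending over the knob to grip it.

drive_tool --motion '[[[6, 5, 45], [0, 0, -0.024]], [[0, 0, 45], [0, 0, 0]], [[0, 0, 45], [0, 0, 0]], [[0, 0, 35], [0, 0, 0]], [[0, 0, 14], [0, 0, 0]]]'

```text
time_s: 7.7
position: [0.48, 0.3133, 0.0195]
tcp_rot: [[-1.0, 0.003, -0.006], [0.003, 1.0, -0.003], [0.006, -0.003, -1.0]]
force: [-0.8, -1.3, -0.8]
opening: 0.994
grasp_force: 0.0
```

drive_tool --motion '[[[0, 0, 3], [0, 0, 0]], [[0, 0, 0], [0, 0, 0]]]'

```text
time_s: 7.9
position: [0.483, 0.3156, 0.0204]
tcp_rot: [[-1.0, 0.002, 0.001], [0.002, 1.0, 0.0], [-0.001, 0.0, -1.0]]
force: [0.3, -0.5, -0.1]
opening: 0.997
grasp_force: 0.0
```

drive_tool --motion '[[[0, 0, 0], [0, 0, 0]], [[0, 0, 0], [0, 0, 0]], [[0, 0, 0], [0, 0, 0]], [[0, 0, 0], [0, 0, 0]], [[0, 0, 0], [0, 0, 0]]]' --gripper 0.4

```text
time_s: 8.4
position: [0.4826, 0.3165, 0.0204]
tcp_rot: [[-1.0, 0.001, 0.001], [0.001, 1.0, 0.001], [-0.001, 0.001, -1.0]]
force: [0.5, 0.2, 5.2]
opening: 0.704
grasp_force: 30.0
```

drive_tool --motion '[[[0, 0, -20], [0, 0, 0]], [[0, 0, -40], [0, 0, 0]], [[0, 0, -40], [0, 0, 0]], [[0, 0, -40], [0, 0, 0]], [[0, 0, 0], [0, 0, 0]]]'

```text
time_s: 8.9
position: [0.4856, 0.3177, 0.165]
tcp_rot: [[-1.0, 0.0, 0.011], [0.0, 1.0, 0.004], [-0.011, 0.004, -1.0]]
force: [1.0, 1.2, -1.0]
opening: 0.708
grasp_force: 30.0
```

```bash
python3 - <<'E'
from h import *
plan(read_state(),(.4975,-.0245,.16),90)
E
```

```text
tcp [0.4856 0.3177 0.165 ] yaw_y 90.0 tilt [0.0108 0.0043]
shift mm [ -12.  -342.2    3.6]
turn z rad -0.0
shift after turn [ -11.9 -342.2    5. ]
```

drive_tool --motion '[[[-1, -25, 0], [0, 0, 0]], [[-1, -38, 0], [0, 0, 0]], [[-1, -38, 0], [0, 0, 0]], [[-1, -38, 0], [0, 0, 0]], [[-1, -38, 0], [0, 0, 0]]]'

```text
time_s: 9.4
position: [0.4858, 0.1377, 0.1584]
tcp_rot: [[-1.0, 0.0, -0.002], [0.0, 1.0, -0.0], [0.002, -0.0, -1.0]]
force: [1.2, -0.2, -2.4]
opening: 0.704
grasp_force: 30.0
```

drive_tool --motion '[[[-1, -38, 0], [0, 0, 0]], [[-1, -38, 0], [0, 0, 0]], [[-1, -38, 0], [0, 0, 0]], [[-1, -30, 0], [0, 0, 0]], [[-3, -19, 0], [0, 0, 0]]]'

```text
time_s: 9.9
position: [0.4928, -0.0259, 0.1584]
tcp_rot: [[-1.0, 0.003, -0.003], [0.003, 1.0, 0.0], [0.003, 0.0, -1.0]]
force: [-0.4, -1.1, -2.0]
opening: 0.707
grasp_force: 30.0
```

drive_tool --motion '[[[0, 0, 0], [0, 0, 0]], [[0, 0, 0], [0, 0, 0]]]'

```text
time_s: 10.1
position: [0.493, -0.0237, 0.1587]
tcp_rot: [[-1.0, 0.002, -0.002], [0.002, 1.0, 0.001], [0.002, 0.001, -1.0]]
force: [0.3, -0.4, -1.7]
opening: 0.706
grasp_force: 30.0
```

```bash
python3 - <<'E'
from h import *
w,W,st=snap('wrist')
plan(st,(.4975,-.0245,.085),90)
s,S,_=snap('side')
cv2.imwrite('pics/7.png',np.hstack([cv2.resize(w,(480,360)),cv2.resize(s[120:270,150:290],(320,360))])[:,:,::-1])
for c in [(.4975,-.0245)]:
    q=np.array([proj(W,(c[0]+.0945*np.cos(t),c[1]+.0945*np.sin(t),.097)) for t in np.linspace(0,6.28,90)])*.9375; print(q.min(0).round(1),q.max(0).round(1))
p=st['position']
for dz in (-.020,-.008):
    q=np.array([proj(W,(p[0]+.068*np.cos(t),p[1]+.068*np.sin(t),p[2]+dz)) for t in np.linspace(0,6.28,90)])*.9375; print('lid',q.min(0).round(1),q.max(0).round(1))
E
```

```text
tcp [ 0.493  -0.0237  0.1587] yaw_y 89.9 tilt [-0.0024  0.0011]
shift mm [-4.7 -0.8 73.6]
turn z rad -0.002
shift after turn [-4.5 -0.8 73.7]
[126.9  84.8] [341.5 289.6]
lid [141.9 114.4] [329.1 290.4]
lid [136.1 114.8] [335.1 300.6]
```

View pics/7.png

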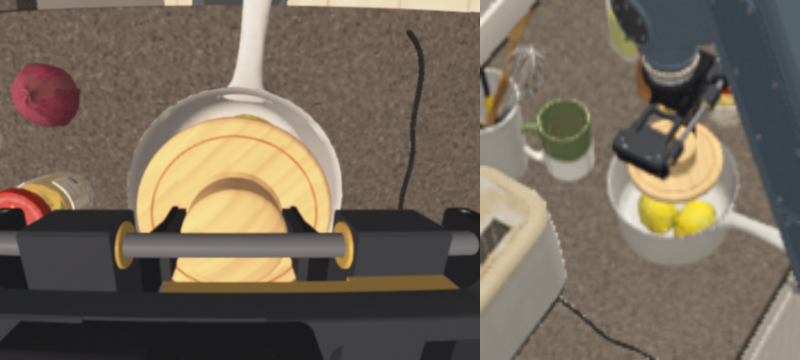

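The lid is centred in the grip (columns 136–333). The pan rim at columns 129–341 with its top at row 88 puts the pan about 2 mm farther, at (0.499,-0.0245). Lowering gently.

drive_tool --motion '[[[-6, -1, 15], [0, 0, 0]], [[0, 0, 25], [0, 0, 0]], [[0, 0, 18], [0, 0, 0]], [[0, 0, 8], [0, 0, 0]], [[0, 0, 0], [0, 0, 0]]]'

```text
time_s: 10.7
position: [0.4989, -0.0238, 0.0926]
tcp_rot: [[-1.0, -0.001, -0.003], [-0.001, 1.0, 0.001], [0.003, 0.001, -1.0]]
force: [0.1, 0.3, -1.5]
opening: 0.707
grasp_force: 30.0
```

drive_tool --motion '[[[0, 0, 3], [0, 0, 0]], [[0, 0, 2], [0, 0, 0]], [[0, 0, 0], [0, 0, 0]], [[0, 0, 0], [0, 0, 0]]]'

```text
time_s: 11.1
position: [0.5002, -0.0251, 0.089]
tcp_rot: [[-1.0, 0.001, 0.001], [0.001, 1.0, -0.0], [-0.001, -0.0, -1.0]]
force: [0.4, 0.6, -1.5]
opening: 0.707
grasp_force: 30.0
```

drive_tool --motion '[[[0, 0, 2], [0, 0, 0]], [[0, 0, 2], [0, 0, 0]], [[0, 0, 0], [0, 0, 0]], [[0, 0, 0], [0, 0, 0]]]'

```text
time_s: 11.5
position: [0.5001, -0.0251, 0.0847]
tcp_rot: [[-1.0, 0.001, 0.001], [0.001, 1.0, -0.0], [-0.001, -0.0, -1.0]]
force: [-0.2, -0.9, 2.0]
opening: 0.705
grasp_force: 30.0
```

drive_tool --motion '[[[0, 0, 1], [0, 0, 0]], [[0, 0, 1], [0, 0, 0]], [[0, 0, 0], [0, 0, 0]], [[0, 0, 0], [0, 0, 0]]]'

```text
time_s: 11.9
position: [0.5003, -0.0251, 0.0845]
tcp_rot: [[-1.0, 0.001, 0.002], [0.001, 1.0, -0.001], [-0.002, -0.001, -1.0]]
force: [-3.2, 0.2, 15.7]
opening: 0.705
grasp_force: 30.0
```

The lid rests on the lemons. Releasing, lifting and heading for the jar.

drive_tool --motion '[[[0, 0, -1.5], [0, 0, 0]], [[0, 0, 0], [0, 0, 0]]]'

```text
time_s: 12.1
position: [0.5002, -0.0251, 0.0846]
tcp_rot: [[-1.0, 0.001, 0.001], [0.001, 1.0, -0.0], [-0.001, -0.0, -1.0]]
force: [-0.8, 0.0, 7.5]
opening: 0.707
grasp_force: 30.0
```

drive_tool --motion '[[[0, 0, 0], [0, 0, 0]], [[0, 0, 0], [0, 0, 0]], [[0, 0, 0], [0, 0, 0]], [[0, 0, 0], [0, 0, 0]], [[0, 0, 0], [0, 0, 0]]]' --gripper 1.0

```text
time_s: 12.6
position: [0.4998, -0.0249, 0.0838]
tcp_rot: [[-1.0, 0.001, -0.0], [0.001, 1.0, 0.0], [0.0, 0.0, -1.0]]
force: [-0.6, -0.3, 0.3]
opening: 0.985
grasp_force: 0.0
```

drive_tool --motion '[[[0, 0, -15], [0, 0, 0]], [[0, 0, -40], [0, 0, 0]], [[0, 0, -45], [0, 0, 0]], [[0, 0, -35], [0, 0, 0]], [[0, 0, 0], [0, 0, 0]]]'

```text
time_s: 13.1
position: [0.5033, -0.0258, 0.2238]
tcp_rot: [[-1.0, 0.001, 0.011], [0.0, 1.0, -0.003], [-0.011, -0.003, -1.0]]
force: [-0.1, -0.6, -0.2]
opening: 0.999
grasp_force: 0.0
```

drive_tool --motion '[[[0, 0, 0], [0, 0, 0]], [[0, 0, 0], [0, 0, 0]], [[0, 0, 0], [0, 0, 0]]]'

```text
time_s: 13.4
position: [0.4988, -0.0247, 0.2174]
tcp_rot: [[-1.0, 0.001, -0.004], [0.001, 1.0, 0.001], [0.004, 0.001, -1.0]]
force: [-0.4, -0.5, -0.1]
opening: 1.001
grasp_force: 0.0
```

```bash
python3 - <<'E'
from h import *
w,W,st=snap('wrist')
plan(st,(.43,-.343,.2),90)
s,S,_=snap('side'); t,T,_=snap('top')
cv2.imwrite('pics/8.png',np.hstack([cv2.resize(w,(480,360)),cv2.resize(s[120:270,150:290],(320,360))])[:,:,::-1])
np.savez('s8.npz',w=w,s=s,t=t)
for c in [(.499,-.0245)]:
  for r,z in((.0945,.097),(.068,.076),(.031,.106)):
    q=np.array([proj(W,(c[0]+r*np.cos(t),c[1]+r*np.sin(t),z)) for t in np.linspace(0,6.28,90)])*.9375; print(q.min(0).round(1),q.max(0).round(1))
E
```

```text
tcp [ 0.4988 -0.0247  0.2174] yaw_y 89.9 tilt [-0.0036  0.001 ]
shift mm [  68.4 -318.4   17.4]
turn z rad -0.001
shift after turn [  68.8 -318.3   17.4]
[148.   85.4] [321.8 254.5]
[176.2 112.2] [293.4 226.4]
[205.6 149.8] [264.4 206.7]
```

View pics/8.png

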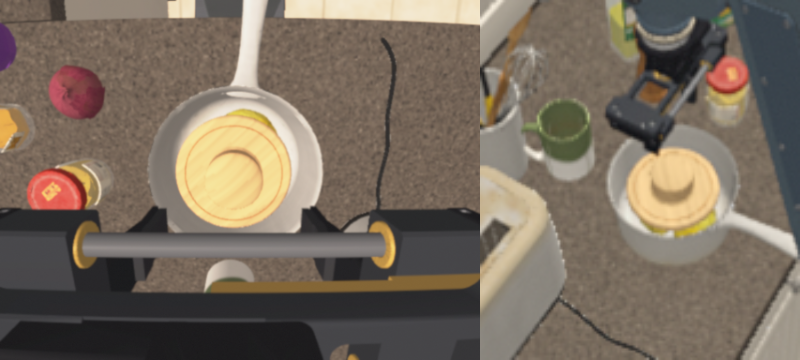

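The lid lies level in the pan, spanning columns 176–291 and rows 113–227, with its centre about (0.4997,-0.025), within 2 mm of the bowl's middle. The pan stayed put. Now to the green-lidded jar.

drive_tool --motion '[[[9, -42, 2], [0, 0, 0]], [[9, -42, 2], [0, 0, 0]], [[9, -42, 2], [0, 0, 0]], [[9, -42, 2], [0, 0, 0]], [[9, -42, 2], [0, 0, 0]]]'

```text
time_s: 14.05
position: [0.4541, -0.2364, 0.2084]
tcp_rot: [[-1.0, 0.001, -0.001], [0.001, 1.0, 0.001], [0.001, 0.001, -1.0]]
force: [0.5, -0.4, -0.9]
opening: 0.997
grasp_force: 0.0
```

drive_tool --motion '[[[9, -42, 0], [0, 0, 0]], [[9, -42, 0], [0, 0, 0]], [[0, -24, 0], [0, 0, 0]], [[0, 0, 0], [0, 0, 0]], [[0, 0, 0], [0, 0, 0]]]'

```text
time_s: 14.55
position: [0.4361, -0.3425, 0.2082]
tcp_rot: [[-1.0, 0.002, -0.001], [0.002, 1.0, 0.002], [0.001, 0.002, -1.0]]
force: [-0.2, -0.2, -0.5]
opening: 1.001
grasp_force: 0.0
```

```bash
python3 - <<'E'
from h import *
w,W,st=snap('wrist','9.png')
plan(st,(.445,-.343,.035),90)
for o in blobs(w,(50,100,30),(85,255,255),300): print(o, onz(W,*o[2],.084).round(4))
for c in [(.445,-.343)]:
  for r,z in((.031,.084),(.032,.0)):
    q=np.array([proj(W,(c[0]+r*np.cos(t),c[1]+r*np.sin(t),z)) for t in np.linspace(0,6.28,90)]); print(q.min(0).round(1),q.max(0).round(1))
E
```

```text
tcp [ 0.4361 -0.3425  0.2082] yaw_y 89.9 tilt [-0.0012  0.0022]
shift mm [ -9.1  -0.9 173.2]
turn z rad -0.002
shift after turn [ -8.9  -0.5 173.2]
(array([250.8, 195.3]), np.int32(2025), array([252., 196.]), array([55.2, 56.6]), np.float64(-37.1)) [ 0.4454 -0.3407  0.084 ]
[219.9 166.1] [279.7 223.6]
[225.3 154.1] [273.7 201.5]
```

View pics/9.png

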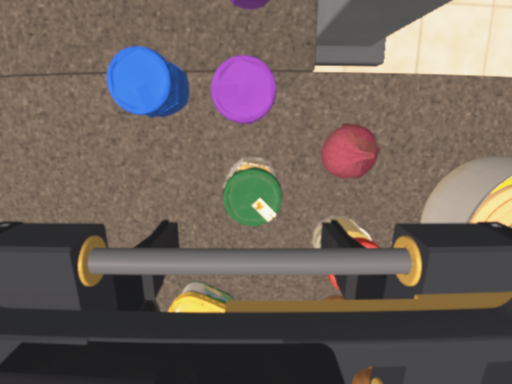

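The green jar lid is at (253,196), which is world (0.4465,-0.340), clear of the onion at (350,151) and the tall jar at (360,245). Descending to grip it at TCP z of about 0.035.

drive_tool --motion '[[[-10, 2.5, 30], [0, 0, 0]], [[0, 0, 45], [0, 0, 0]], [[0, 0, 45], [0, 0, 0]], [[0, 0, 35], [0, 0, 0]], [[0, 0, 18], [0, 0, 0]]]'

```text
time_s: 15.1
position: [0.4454, -0.3366, 0.0331]
tcp_rot: [[-1.0, -0.001, -0.004], [-0.001, 1.0, 0.005], [0.004, 0.005, -1.0]]
force: [-0.0, 0.9, 0.7]
opening: 1.0
grasp_force: 0.0
```

drive_tool --motion '[[[0, 0, 0], [0, 0, 0]], [[0, 0, 0], [0, 0, 0]]]'

```text
time_s: 15.3
position: [0.447, -0.3392, 0.0363]
tcp_rot: [[-1.0, -0.001, -0.0], [-0.001, 1.0, 0.001], [0.0, 0.001, -1.0]]
force: [0.3, -0.1, 0.5]
opening: 1.0
grasp_force: 0.0
```

drive_tool --motion '[[[0, 0, 0], [0, 0, 0]], [[0, 0, 0], [0, 0, 0]], [[0, 0, 0], [0, 0, 0]], [[0, 0, 0], [0, 0, 0]], [[0, 0, 0], [0, 0, 0]]]' --gripper 0.4

```text
time_s: 15.8
position: [0.4469, -0.3401, 0.0371]
tcp_rot: [[-1.0, 0.001, 0.001], [0.001, 1.0, 0.0], [-0.001, 0.0, -1.0]]
force: [0.1, 1.9, 6.2]
opening: 0.749
grasp_force: 30.0
```

drive_tool --motion '[[[0, 0, 0], [0, 0, 0]], [[0, 0, -5], [0, 0, 0]], [[0, 0, -25], [0, 0, 0]], [[0, 0, -40], [0, 0, 0]], [[0, 0, -40], [0, 0, 0]]]'

```text
time_s: 16.3
position: [0.4456, -0.3398, 0.1461]
tcp_rot: [[-1.0, 0.001, -0.002], [0.001, 1.0, 0.002], [0.002, 0.002, -1.0]]
force: [0.6, -0.7, -3.8]
opening: 0.754
grasp_force: 30.0
```

drive_tool --motion '[[[0, 0, -40], [0, 0, 0]], [[0, 0, -25], [0, 0, 0]], [[0, 0, 0], [0, 0, 0]], [[0, 0, 0], [0, 0, 0]]]'

```text
time_s: 16.7
position: [0.446, -0.3399, 0.2103]
tcp_rot: [[-1.0, 0.001, -0.001], [0.001, 1.0, 0.001], [0.001, 0.001, -1.0]]
force: [0.2, -0.1, -4.2]
opening: 0.749
grasp_force: 30.0
```

```bash
python3 - <<'E'
from h import *
plan(read_state(),(.4998,-.025,.2),90)
E
```

```text
tcp [ 0.446  -0.3399  0.2103] yaw_y 89.9 tilt [-0.0009  0.0008]
shift mm [-53.5 315.   10.5]
turn z rad -0.001
shift after turn [-53.8 314.9  10.3]
```

drive_tool --motion '[[[-4, 20, 0], [0, 0, 0]], [[-6, 35, 0], [0, 0, 0]], [[-6, 38, 0], [0, 0, 0]], [[-6, 38, 0], [0, 0, 0]], [[-6, 38, 0], [0, 0, 0]]]'

```text
time_s: 17.2
position: [0.473, -0.1692, 0.2082]
tcp_rot: [[-1.0, 0.002, -0.005], [0.002, 1.0, 0.003], [0.005, 0.003, -1.0]]
force: [1.4, -0.9, -3.6]
opening: 0.751
grasp_force: 30.0
```

drive_tool --motion '[[[-6, 38, 0], [0, 0, 0]], [[-6, 38, 0], [0, 0, 0]], [[-6, 35, 0], [0, 0, 0]], [[-5, 25, 0], [0, 0, 0]], [[-3, 10, 0], [0, 0, 0]]]'

```text
time_s: 17.7
position: [0.4988, -0.0227, 0.2084]
tcp_rot: [[-1.0, -0.002, -0.006], [-0.002, 1.0, 0.002], [0.006, 0.002, -1.0]]
force: [0.1, -0.7, -3.4]
opening: 0.751
grasp_force: 30.0
```

drive_tool --motion '[[[0, 0, 10], [0, 0, 0]], [[0, 0, 0], [0, 0, 0]], [[0, 0, 0], [0, 0, 0]]]'

```text
time_s: 18.0
position: [0.5001, -0.0265, 0.1998]
tcp_rot: [[-1.0, 0.002, -0.003], [0.002, 1.0, 0.0], [0.003, 0.0, -1.0]]
force: [0.1, 0.3, -2.8]
opening: 0.75
grasp_force: 30.0
```

```bash
python3 - <<'E'
from h import *
w,W,st=snap('wrist'); s,S,_=snap('side'); t,T,_=snap('top')
plan(st,(.4998,-.025,.16),90)
p=st['position']
for o in blobs(w,(50,100,20),(85,255,255),200): print('w',o)
for r,dz in((.031,.047),(.031,.035),(.032,-.037)):
    q=np.array([proj(W,(p[0]+r*np.cos(a),p[1]+r*np.sin(a),p[2]+dz)) for a in np.linspace(0,6.28,90)]); print('jar',q.min(0).round(1),q.max(0).round(1))
for r,z in((.068,.0755),(.0945,.097)):
    q=np.array([proj(W,(.4998+r*np.cos(a),-.025+r*np.sin(a),z)) for a in np.linspace(0,6.28,90)]); print('lid/rim',q.min(0).round(1),q.max(0).round(1))
for nm,X in(('jar base',(p[0],p[1],p[2]-.037)),('knob',(.4998,-.025,.112))): print(nm,'side',proj(S,X).round(1))
x0,y0=150,110
cv2.imwrite('pics/10.png',np.hstack([cv2.resize(w,(400,300),interpolation=cv2.INTER_AREA),cv2.resize(s[110:260,160:310],(300,300))])[:,:,::-1])
E
```

```text
tcp [ 0.5001 -0.0265  0.1998] yaw_y 89.9 tilt [-0.0027  0.0002]
shift mm [ 0.2  1.5 39.8]
turn z rad -0.002
shift after turn [ 0.3  1.5 39.8]
w (array([249.2, 227.4]), np.int32(2101), array([248.5, 228. ]), array([ 38., 121.]), np.float64(-0.7))
w (array([249. , 242.2]), np.int32(625), array([248. , 240.5]), array([13., 66.]), np.float64(-0.6))
w (array([190. , 287.9]), np.int32(244), array([190. , 287.7]), array([26.7, 10.8]), np.float64(67.6))
w (array([244.6, 285.5]), np.int32(1724), array([250. , 287.5]), array([ 23., 102.]), np.float64(-2.2))
w (array([308.3, 287.1]), np.int32(255), array([308.3, 287.3]), array([11.5, 25.6]), np.float64(-71.7))
jar [184.5 214.7] [320.2 334.5]
jar [189.6 206.1] [314.5 317.9]
jar [207.7 173.6] [294.5 255.6]
lid/rim [186.  119.3] [318.  247.5]
lid/rim [153.7  88.6] [350.7 279.7]
jar base side [233.8 182.2]
knob side [234.1 191.8]
```

View pics/10.png

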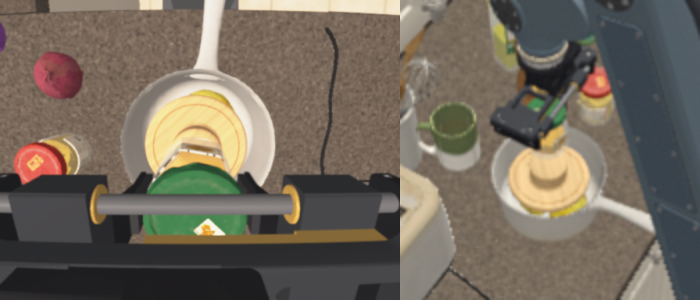

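The jar is held upright over the lid. Its lid spans columns 145–247, matching the wooden lid's 145–247, so it is centred to within about 1–2 mm. Lowering slowly to the crown.

drive_tool --motion '[[[0.5, 1.5, 15], [0, 0, 0]], [[0, 0, 18], [0, 0, 0]], [[0, 0, 8], [0, 0, 0]], [[0, 0, 3], [0, 0, 0]], [[0, 0, 0], [0, 0, 0]]]'

```text
time_s: 18.65
position: [0.5005, -0.0243, 0.157]
tcp_rot: [[-1.0, 0.001, -0.0], [0.001, 1.0, -0.0], [0.0, -0.0, -1.0]]
force: [-0.1, -1.0, -3.7]
opening: 0.75
grasp_force: 30.0
```

drive_tool --motion '[[[0, 0, 0], [0, 0, 0]], [[0, 0, 0], [0, 0, 0]], [[0, 0, 0], [0, 0, 0]]]'

```text
time_s: 18.95
position: [0.5008, -0.024, 0.1576]
tcp_rot: [[-1.0, 0.001, 0.001], [0.001, 1.0, -0.0], [-0.001, -0.0, -1.0]]
force: [-0.4, -1.0, -3.7]
opening: 0.748
grasp_force: 30.0
```

drive_tool --motion '[[[1, -1, 2], [0, 0, 0]], [[0, 0, 2], [0, 0, 0]], [[0, 0, 1], [0, 0, 0]], [[0, 0, 0], [0, 0, 0]], [[0, 0, 0], [0, 0, 0]]]'

```text
time_s: 19.45
position: [0.4994, -0.025, 0.152]
tcp_rot: [[-1.0, 0.001, -0.0], [0.001, 1.0, 0.0], [0.0, 0.0, -1.0]]
force: [0.3, -0.3, -3.6]
opening: 0.751
grasp_force: 30.0
```

drive_tool --motion '[[[0, 0, 0.7], [0, 0, 0]], [[0, 0, 0.7], [0, 0, 0]], [[0, 0, 0], [0, 0, 0]]]'

```text
time_s: 19.75
position: [0.4994, -0.025, 0.1506]
tcp_rot: [[-1.0, 0.001, -0.0], [0.001, 1.0, 0.0], [0.0, 0.0, -1.0]]
force: [0.5, 0.8, -3.7]
opening: 0.752
grasp_force: 30.0
```

drive_tool --motion '[[[0, 0, 0.6], [0, 0, 0]], [[0, 0, 0.4], [0, 0, 0]], [[0, 0, 0], [0, 0, 0]], [[0, 0, 0], [0, 0, 0]]]'

```text
time_s: 20.15
position: [0.4994, -0.025, 0.1496]
tcp_rot: [[-1.0, 0.001, -0.0], [0.001, 1.0, -0.0], [0.0, -0.0, -1.0]]
force: [0.1, 0.7, -2.9]
opening: 0.751
grasp_force: 30.0
```

drive_tool --motion '[[[0, 0, 0.5], [0, 0, 0]], [[0, 0, 0], [0, 0, 0]], [[0, 0, 0], [0, 0, 0]]]'

```text
time_s: 20.45
position: [0.4996, -0.025, 0.1493]
tcp_rot: [[-1.0, 0.001, 0.0], [0.001, 1.0, -0.0], [-0.0, -0.0, -1.0]]
force: [0.2, 0.3, -2.1]
opening: 0.746
grasp_force: 30.0
```

drive_tool --motion '[[[0, 0, 0.4], [0, 0, 0]], [[0, 0, 0], [0, 0, 0]], [[0, 0, 0], [0, 0, 0]]]'

```text
time_s: 20.75
position: [0.4997, -0.025, 0.1491]
tcp_rot: [[-1.0, 0.001, 0.001], [0.001, 1.0, -0.0], [-0.001, -0.0, -1.0]]
force: [0.0, 0.1, 1.5]
opening: 0.752
grasp_force: 30.0
```

```bash
python3 - <<'E'
from h import *
s=read_state();print(s['force'],s['moment'],s['position'])
E
```

```text
[0.0382109  0.08517908 1.52811536] [ 0.18063185  0.03394358 -0.0158148 ] [ 0.49973034 -0.02502041  0.14910437]
```

The contact force now exceeds the jar's weight by about 1.5 N. Opening just clear first so the fingers would still catch a lean.

drive_tool --motion '[[[0, 0, 0], [0, 0, 0]], [[0, 0, 0], [0, 0, 0]], [[0, 0, 0], [0, 0, 0]], [[0, 0, 0], [0, 0, 0]]]' --gripper 0.85

```text
time_s: 21.15
position: [0.4993, -0.025, 0.1487]
tcp_rot: [[-1.0, 0.001, -0.0], [0.001, 1.0, 0.0], [0.0, 0.0, -1.0]]
force: [-0.1, -1.0, 0.3]
opening: 0.842
grasp_force: 0.1
```

drive_tool --motion '[[[0, 0, 0], [0, 0, 0]], [[0, 0, 0], [0, 0, 0]], [[0, 0, 0], [0, 0, 0]], [[0, 0, 0], [0, 0, 0]], [[0, 0, 0], [0, 0, 0]]]'

```text
time_s: 21.65
position: [0.4994, -0.025, 0.1488]
tcp_rot: [[-1.0, 0.001, -0.0], [0.001, 1.0, -0.0], [0.0, -0.0, -1.0]]
force: [0.4, 0.6, -1.0]
opening: 0.85
grasp_force: 0.1
```

```bash
python3 - <<'E'
from h import *
st=read_state();print(st['force'],st['grasp_force'],st['position'])
w,W,st=snap('wrist')
p=st['position']
h=cv2.cvtColor(w,cv2.COLOR_RGB2HSV); m=cv2.inRange(h,(50,100,20),(85,255,255))
ys,xs=np.nonzero(m[195:238,150:350]); print(ys.min()+195, xs.min()+150,xs.max()+150)
q=np.array([proj(W,(p[0]+.031*np.cos(a),p[1]+.031*np.sin(a),p[2]+.047)) for a in np.linspace(0,6.28,90)]); print('jar',q.min(0).round(1),q.max(0).round(1))
E
```

```text
[ 0.38016367  0.64421998 -0.97201607] 0.06094538373872638 [ 0.49939341 -0.02496276  0.14875544]
218 189 286
jar [184.5 215.1] [320.2 334.5]
```

```bash
python3 - <<'E'
from h import *
def ext(im,lab,f=1):
    m=cv2.inRange(cv2.cvtColor(im,cv2.COLOR_RGB2HSV),(50,90,20),(85,255,255))
    for r in (214,220,226,232,238,244):
        x=np.nonzero(m[int(r*f),int(150*f):int(350*f)])[0]
        print(lab,r,(x.min()/f+150,x.max()/f+150,len(x)) if len(x) else None)
a=cv2.imread('pics/10.png')[:,:400,::-1].copy(); ext(a,'held',.78125)
w,W,st=snap('wrist'); ext(w,'now'); cv2.imwrite('pics/11.png',w[:,:,::-1])
print([round(read_state()['grasp_force'],3)], st['force'])
s,S,_=snap('side'); 
for o in blobs(s,(55,100,25),(85,255,255),20): print(o)
print(proj(S,(.4998,-.025,.196)),proj(S,(.4998,-.020,.196)),proj(S,(.5048,-.025,.196)))
E
```

```text
held 214 (np.float64(233.2), np.float64(274.15999999999997), 33)
held 220 (np.float64(212.72), np.float64(285.68), 58)
held 226 (np.float64(205.04), np.float64(293.36), 70)
held 232 (np.float64(198.64), np.float64(299.76), 55)
held 238 (np.float64(194.8), np.float64(303.6), 74)
held 244 (np.float64(189.68), np.float64(307.44), 89)
now 214 None
now 220 (np.float64(229.0), np.float64(253.0), 25)
now 226 (np.float64(203.0), np.float64(272.0), 70)
now 232 (np.float64(195.0), np.float64(281.0), 87)
now 238 (np.float64(188.0), np.float64(287.0), 96)
now 244 (np.float64(182.0), np.float64(292.0), 89)
[0.06] [-0.98911238 -0.13110161  0.18648937]
(array([228. , 171.1]), np.int32(20), array([228.5, 170.5]), array([7., 3.]), np.float64(7.0))
[233.23197475 176.34513206] [232.42067617 177.45356591] [231.8645991  175.72846331]
```

The jar leans about 4° toward -y, very lightly on one finger (0.06 N). I'll measure whether the lid shifted or tilted.

```bash
python3 - <<'E'
from h import *
def wood(im):
    h=cv2.cvtColor(im,cv2.COLOR_RGB2HSV); m=cv2.inRange(h,(8,60,120),(22,220,255)); return cv2.morphologyEx(m,cv2.MORPH_OPEN,np.ones((3,3)))
st=read_state(); W=cam('wrist',st); now=cv2.imread('pics/11.png')[:,:,::-1].copy()
m=wood(now)
def pr(c,tilt=(0,0),r=.068,z=.0755):
    return np.array([proj(W,(c[0]+r*np.cos(a),c[1]+r*np.sin(a),z+tilt[0]*r*np.cos(a)+tilt[1]*r*np.sin(a))) for a in np.linspace(0,2*np.pi,721)])
q=pr((.4998,-.025)); qt=pr((.4998,-.025),(0,.06)); qy=pr((.4998,-.030))
def at(q,r):
    k=np.abs(q[:,1]-r)<.8; return q[k,0].min().round(1),q[k,0].max().round(1)
for r in range(130,205,8):
    x=np.nonzero(m[r,120:390])[0]+120
    print(r,(x.min(),x.max()) if len(x) else None,'pred',*[at(k,r) if (abs(k[:,1]-r)<.8).any() else None for k in(q,qt,qy)])
ys=np.nonzero(m[:,120:390].any(1))[0]; print('top row',ys.min(),q[:,1].min(),qt[:,1].min())
E
```

```text
130 (np.int64(127), np.int64(284)) pred (np.float64(211.8), np.float64(289.7)) (np.float64(212.1), np.float64(290.0)) (np.float64(205.6), np.float64(283.5))
138 (np.int64(128), np.int64(373)) pred (np.float64(199.7), np.float64(301.8)) (np.float64(200.2), np.float64(302.3)) (np.float64(193.6), np.float64(295.6))
146 (np.int64(124), np.int64(306)) pred (np.float64(191.4), np.float64(310.6)) (np.float64(191.6), np.float64(310.8)) (np.float64(185.3), np.float64(304.5))
154 (np.int64(202), np.int64(312)) pred (np.float64(184.8), np.float64(316.7)) (np.float64(185.3), np.float64(317.2)) (np.float64(178.8), np.float64(310.6))
162 (np.int64(120), np.int64(317)) pred (np.float64(180.1), np.float64(321.4)) (np.float64(180.8), np.float64(322.1)) (np.float64(174.1), np.float64(315.4))
170 (np.int64(128), np.int64(384)) pred (np.float64(176.5), np.float64(325.1)) (np.float64(177.3), np.float64(326.0)) (np.float64(170.5), np.float64(319.1))
178 (np.int64(123), np.int64(383)) pred (np.float64(174.0), np.float64(327.7)) (np.float64(174.8), np.float64(328.6)) (np.float64(168.1), np.float64(321.8))
186 (np.int64(120), np.int64(380)) pred (np.float64(172.4), np.float64(329.2)) (np.float64(173.4), np.float64(330.3)) (np.float64(166.5), np.float64(323.4))
194 (np.int64(181), np.int64(327)) pred (np.float64(171.7), np.float64(329.9)) (np.float64(172.9), np.float64(331.1)) (np.float64(165.9), np.float64(324.1))
202 (np.int64(171), np.int64(389)) pred (np.float64(171.8), np.float64(329.7)) (np.float64(173.1), np.float64(331.1)) (np.float64(166.0), np.float64(324.0))
top row 0 120.69951001683194 120.69951001683194
```

The lid has hardly moved (≤3 mm) and the predicted equilibrium lean is only about 0.5–1° further. I'll ease the supporting finger away millimetre by millimetre and watch the force.

drive_tool --motion '[[[0, -0.5, 0], [0, 0, 0]], [[0, -0.5, 0], [0, 0, 0]], [[0, 0, 0], [0, 0, 0]], [[0, 0, 0], [0, 0, 0]]]'

```text
time_s: 22.2
position: [0.4994, -0.026, 0.1488]
tcp_rot: [[-1.0, 0.001, 0.0], [0.001, 1.0, -0.0], [-0.0, -0.0, -1.0]]
force: [0.9, -0.1, -0.1]
opening: 0.851
grasp_force: 0.1
```

```bash
cat > m.py <<'E'
from h import *
w,W,st=snap('wrist'); m=cv2.inRange(cv2.cvtColor(w,cv2.COLOR_RGB2HSV),(50,90,20),(85,255,255))
for r in (226,238,244):
    x=np.nonzero(m[r,150:350])[0]+150; print(r,x.min(),x.max())
print(np.nonzero(m[190:250,180:300].any(1))[0].min()+190,st['grasp_force'],st['position'],st['opening'])
E
python3 m.py
```

```text
226 197 280
238 183 292
244 180 294
212 0.06452125729992986 [ 0.49941514 -0.02603242  0.14875348] 0.8512480780456279
```

The jar follows the finger and the force isn't fading, so it is better to regrip, lift a little, measure, and set it down corrected.

drive_tool --motion '[[[0, 0.5, 0], [0, 0, 0]], [[0, 0.5, 0], [0, 0, 0]], [[0, 0, 0], [0, 0, 0]]]'

```text
time_s: 22.55
position: [0.4995, -0.025, 0.1488]
tcp_rot: [[-1.0, 0.001, 0.0], [0.001, 1.0, -0.0], [-0.0, -0.0, -1.0]]
force: [-0.0, -0.2, 0.9]
opening: 0.849
grasp_force: 0.3
```

drive_tool --motion '[[[0, 0, 0], [0, 0, 0]], [[0, 0, 0], [0, 0, 0]], [[0, 0, 0], [0, 0, 0]], [[0, 0, 0], [0, 0, 0]], [[0, 0, 0], [0, 0, 0]]]' --gripper 0.4

```text
time_s: 23.05
position: [0.4995, -0.0252, 0.1489]
tcp_rot: [[-1.0, 0.001, 0.0], [0.001, 1.0, -0.0], [-0.0, -0.0, -1.0]]
force: [-0.5, -1.8, 2.2]
opening: 0.727
grasp_force: 29.6
```

drive_tool --motion '[[[0, 0, -5], [0, 0, 0]], [[0, 0, -20], [0, 0, 0]], [[0, 0, -20], [0, 0, 0]], [[0, 0, -10], [0, 0, 0]], [[0, 0, 0], [0, 0, 0]]]'

```text
time_s: 23.55
position: [0.4999, -0.0248, 0.2047]
tcp_rot: [[-1.0, 0.001, 0.002], [0.001, 1.0, -0.0], [-0.002, -0.0, -1.0]]
force: [0.7, -0.4, -3.5]
opening: 0.727
grasp_force: 29.6
```

```bash
python3 m.py; python3 - <<'E'
from h import *
w,W,st=snap('wrist'); s,S,_=snap('side'); np.savez('s12.npz',w=w,s=s)
p=st['position']; print(p)
def fit(w,W,c0,z=.0755,lo=np.pi/2+.2,hi=3*np.pi/2-.2):
    # radial edge: wood -> grey/white interior, along spokes toward the robot side, by saturation step
    S_=cv2.GaussianBlur(cv2.cvtColor(w,cv2.COLOR_RGB2HSV)[:,:,1],(3,3),0).astype(float); P=[]
    for a in np.linspace(lo,hi,60):
        rr=np.arange(.05,.084,.0005); u=np.array([proj(W,(c0[0]+r*np.cos(a),c0[1]+r*np.sin(a),z)) for r in rr])
        v=cv2.remap(S_.astype('float32'),u[:,0].astype('float32')[None],u[:,1].astype('float32')[None],1)[0]
        g=v[6:]-v[:-6]; k=g.argmin()
        if g[k]<-25: P.append((a,rr[k+3]))
    P=np.array(P); A=np.c_[np.cos(P[:,0]),np.sin(P[:,0]),np.ones(len(P))]; ok=np.ones(len(P),bool)
    for _ in range(5):
        x=np.linalg.lstsq(A[ok],P[ok,1],rcond=None)[0]; e=abs(A@x-P[:,1]); ok=e<max(.0015,2*np.median(e))
    print('centre',np.round(np.array(c0)+x[:2],4),'r',x[2].round(4),'n',ok.sum(),len(P),'rms',np.sqrt((e[ok]**2).mean()).round(5))
fit(w,W,(.4998,-.025))
E
```

```text
226 214 284
238 198 298
244 194 305
217 29.601437258288 [ 0.49988678 -0.02479423  0.20468721] 0.7274717163471975
[ 0.49918821 -0.02465337  0.20377033]
centre [ 0.5014 -0.0265] r 0.0678 n 40 60 rms 0.00024
```

The lid fit is crisp: centre (0.5014,-0.0265), radius 68 mm, so it has not moved. The lean must come from a small lid tilt or offset, so I'll set the jar down about 7 mm toward +y to compensate, and about 1 mm in +x.

drive_tool --motion '[[[-1, 4, 15], [0, 0, 0]], [[0, 3, 18], [0, 0, 0]], [[0, 0, 12], [0, 0, 0]], [[0, 0, 4], [0, 0, 0]], [[0, 0, 0], [0, 0, 0]]]'

```text
time_s: 24.2
position: [0.4996, -0.0178, 0.1535]
tcp_rot: [[-1.0, 0.001, -0.003], [0.001, 1.0, 0.001], [0.003, 0.001, -1.0]]
force: [-0.2, 0.0, -3.6]
opening: 0.732
grasp_force: 29.6
```

drive_tool --motion '[[[0, 0, 0], [0, 0, 0]], [[0, 0, 0], [0, 0, 0]], [[0, 0, 0], [0, 0, 0]]]'

```text
time_s: 24.5
position: [0.5008, -0.0181, 0.1553]
tcp_rot: [[-1.0, 0.001, 0.001], [0.001, 1.0, -0.0], [-0.001, -0.0, -1.0]]
force: [0.1, 0.9, -3.5]
opening: 0.729
grasp_force: 29.6
```

drive_tool --motion '[[[0, 0, 2], [0, 0, 0]], [[0, 0, 2], [0, 0, 0]], [[0, 0, 1], [0, 0, 0]], [[0, 0, 0], [0, 0, 0]], [[0, 0, 0], [0, 0, 0]]]'

```text
time_s: 25.0
position: [0.5004, -0.018, 0.1497]
tcp_rot: [[-1.0, 0.001, -0.0], [0.001, 1.0, 0.0], [0.0, 0.0, -1.0]]
force: [-0.4, -0.2, -4.0]
opening: 0.73
grasp_force: 29.6
```

drive_tool --motion '[[[0, 0, 0.5], [0, 0, 0]], [[0, 0, 0.5], [0, 0, 0]], [[0, 0, 0], [0, 0, 0]], [[0, 0, 0], [0, 0, 0]]]'

```text
time_s: 25.4
position: [0.5006, -0.018, 0.149]
tcp_rot: [[-1.0, 0.001, 0.001], [0.001, 1.0, -0.0], [-0.001, -0.0, -1.0]]
force: [0.3, 0.3, -0.0]
opening: 0.73
grasp_force: 29.6
```

drive_tool --motion '[[[0, 0, 0], [0, 0, 0]], [[0, 0, 0], [0, 0, 0]], [[0, 0, 0], [0, 0, 0]], [[0, 0, 0], [0, 0, 0]], [[0, 0, 0], [0, 0, 0]]]' --gripper 0.85

```text
time_s: 25.9
position: [0.5005, -0.018, 0.1488]
tcp_rot: [[-1.0, 0.001, 0.0], [0.001, 1.0, -0.0], [-0.0, -0.0, -1.0]]
force: [-0.4, 0.3, 0.2]
opening: 0.846
grasp_force: 0.1
```

```bash
python3 m.py; python3 m.py; python3 m.py
```

```text
226 235 284
238 216 306
244 208 313
222 0.06531205493956804 [ 0.50048858 -0.01798834  0.1488065 ] 0.8463740082904163
226 235 284
238 216 306
244 209 313
222 0.06723148981109262 [ 0.50045501 -0.01798044  0.14878759] 0.8509121656647451
226 236 284
238 216 306
244 209 313
222 0.0637466018088162 [ 0.500445   -0.01798665  0.14878522] 0.8480324468135374
```

Now it leans to the other side, with the finger force about equal (0.065 N). The balance point is about midway, at y = -0.0215. Regrip, lift, and shift -3.5 mm.

drive_tool --motion '[[[0, 0, 0], [0, 0, 0]], [[0, 0, 0], [0, 0, 0]], [[0, 0, 0], [0, 0, 0]], [[0, 0, 0], [0, 0, 0]], [[0, 0, 0], [0, 0, 0]]]' --gripper 0.4

```text
time_s: 26.55
position: [0.5004, -0.0178, 0.1488]
tcp_rot: [[-1.0, 0.001, -0.0], [0.001, 1.0, 0.0], [0.0, 0.0, -1.0]]
force: [1.1, 1.4, 0.6]
opening: 0.726
grasp_force: 29.0
```

drive_tool --motion '[[[0, 0, -5], [0, 0, 0]], [[0, 0, -5], [0, 0, 0]], [[0, -3.5, 0], [0, 0, 0]], [[0, 0, 0], [0, 0, 0]], [[0, 0, 0], [0, 0, 0]]]'

```text
time_s: 27.05
position: [0.5002, -0.0217, 0.1586]
tcp_rot: [[-1.0, 0.001, -0.0], [0.001, 1.0, 0.0], [0.0, 0.0, -1.0]]
force: [-0.0, 0.4, -4.2]
opening: 0.726
grasp_force: 29.0
```

```bash
python3 m.py; python3 m.py
```

```text
226 221 276
238 202 297
244 197 303
221 28.978435562841014 [ 0.50021653 -0.02165588  0.15860851] 0.7263408467226586
226 221 276
238 202 297
244 197 303
221 28.978210469112184 [ 0.5001745  -0.02158335  0.15855775] 0.7260991197555163
```

drive_tool --motion '[[[0, 0, 3], [0, 0, 0]], [[0, 0, 3], [0, 0, 0]], [[0, 0, 2], [0, 0, 0]], [[0, 0, 1], [0, 0, 0]], [[0, 0, 0], [0, 0, 0]]]'

```text
time_s: 27.65
position: [0.5003, -0.0214, 0.1495]
tcp_rot: [[-1.0, 0.001, -0.001], [0.001, 1.0, 0.0], [0.001, 0.0, -1.0]]
force: [-0.7, 0.5, -4.5]
opening: 0.721
grasp_force: 29.0
```

drive_tool --motion '[[[0, 0, 0.3], [0, 0, 0]], [[0, 0, 0.2], [0, 0, 0]], [[0, 0, 0], [0, 0, 0]], [[0, 0, 0], [0, 0, 0]]]'

```text
time_s: 28.05
position: [0.5005, -0.0215, 0.1493]
tcp_rot: [[-1.0, 0.001, 0.0], [0.001, 1.0, -0.0], [-0.0, -0.0, -1.0]]
force: [0.5, -0.3, -3.8]
opening: 0.724
grasp_force: 29.0
```

drive_tool --motion '[[[0, 0, 0.3], [0, 0, 0]], [[0, 0, 0.2], [0, 0, 0]], [[0, 0, 0], [0, 0, 0]], [[0, 0, 0], [0, 0, 0]]]'

```text
time_s: 28.45
position: [0.5005, -0.0215, 0.1489]
tcp_rot: [[-1.0, 0.001, 0.0], [0.001, 1.0, -0.0], [-0.0, -0.0, -1.0]]
force: [0.2, -0.3, -2.0]
opening: 0.725
grasp_force: 29.0
```

drive_tool --motion '[[[0, 0, 0.2], [0, 0, 0]], [[0, 0, 0], [0, 0, 0]], [[0, 0, 0], [0, 0, 0]]]'

```text
time_s: 28.75
position: [0.5006, -0.0215, 0.1488]
tcp_rot: [[-1.0, 0.001, 0.0], [0.001, 1.0, -0.0], [-0.0, -0.0, -1.0]]
force: [-0.6, 0.4, -0.7]
opening: 0.724
grasp_force: 29.0
```

drive_tool --motion '[[[0, 0, 0.2], [0, 0, 0]], [[0, 0, 0], [0, 0, 0]], [[0, 0, 0], [0, 0, 0]]]'

```text
time_s: 29.05
position: [0.5006, -0.0215, 0.1487]
tcp_rot: [[-1.0, 0.001, 0.001], [0.001, 1.0, -0.0], [-0.001, -0.0, -1.0]]
force: [-0.8, 0.7, 2.9]
opening: 0.727
grasp_force: 29.1
```

drive_tool --motion '[[[0, 0, 0], [0, 0, 0]], [[0, 0, 0], [0, 0, 0]], [[0, 0, 0], [0, 0, 0]], [[0, 0, 0], [0, 0, 0]], [[0, 0, 0], [0, 0, 0]]]' --gripper 0.85

```text
time_s: 29.55
position: [0.5004, -0.0215, 0.1483]
tcp_rot: [[-1.0, 0.001, -0.0], [0.001, 1.0, -0.0], [0.0, -0.0, -1.0]]
force: [-0.2, -0.1, -0.2]
opening: 0.846
grasp_force: 0.0
```

```bash
python3 m.py; python3 m.py; python3 m.py
```

```text
226 204 272
238 189 288
244 183 293
218 0.0 [ 0.50041854 -0.02151688  0.14826545] 0.846241721944168
226 205 272
238 189 288
244 183 293
218 0.0 [ 0.50040484 -0.02147025  0.14826744] 0.8473293623007718
226 205 272
238 189 288
244 183 293
218 0.0 [ 0.50038485 -0.02147701  0.14827375] 0.8476537014966882
```

The jar now stands free (finger force 0.0, three identical readings) with a small steady lean of about 3°, well inside the 11° limit. Opening fully, checking, then lifting straight up.

drive_tool --motion '[[[0, 0, 0], [0, 0, 0]], [[0, 0, 0], [0, 0, 0]], [[0, -2, 0], [0, 0, 0]], [[0, 0, 0], [0, 0, 0]], [[0, 0, 0], [0, 0, 0]]]' --gripper 1.0

```text
time_s: 30.2
position: [0.5004, -0.0236, 0.1484]
tcp_rot: [[-1.0, 0.001, 0.0], [0.001, 1.0, -0.0], [-0.0, -0.0, -1.0]]
force: [-0.5, 0.0, -0.7]
opening: 0.996
grasp_force: 0.0
```

```bash
python3 m.py; python3 m.py
```

```text
226 209 277
238 194 293
244 190 298
218 0.0 [ 0.50042338 -0.02357269  0.14836126] 0.99613422510439
226 209 277
238 194 293
244 190 298
218 0.0 [ 0.50041572 -0.02355608  0.14835982] 0.9998772027751097
```

drive_tool --motion '[[[0, 0, -5], [0, 0, 0]], [[0, 0, -12], [0, 0, 0]], [[0, 0, -20], [0, 0, 0]], [[0, 0, -25], [0, 0, 0]], [[0, 0, -30], [0, 0, 0]]]'

```text
time_s: 30.8
position: [0.4997, -0.0233, 0.2409]
tcp_rot: [[-1.0, 0.001, -0.002], [0.001, 1.0, 0.001], [0.002, 0.001, -1.0]]
force: [0.0, 0.1, 0.3]
opening: 0.997
grasp_force: 0.0
```

drive_tool --motion '[[[0, 0, -30], [0, 0, 0]], [[0, 0, -20], [0, 0, 0]], [[0, 0, -10], [0, 0, 0]], [[0, 0, 0], [0, 0, 0]], [[0, 0, 0], [0, 0, 0]]]'

```text
time_s: 31.3
position: [0.4998, -0.0233, 0.2996]
tcp_rot: [[-1.0, 0.001, -0.002], [0.001, 1.0, 0.0], [0.002, 0.0, -1.0]]
force: [-0.5, 0.2, 0.2]
opening: 1.003
grasp_force: 0.0
```

```bash
python3 - <<'E'
from h import *
w,W,st=snap('wrist','13.png'); t,T,_=snap('top'); s,S,_=snap('side'); p=st['position']; print(p,st['force'])
for o in blobs(w,(50,90,20),(85,255,255),200): print('w',o,onz(W,*o[2],.196).round(4))
for c in ((.5005,-.0215),):
    q=np.array([proj(W,(c[0]+.031*np.cos(a),c[1]+.031*np.sin(a),.196)) for a in np.linspace(0,6.28,90)]); print('pred upright',q.min(0).round(1),q.max(0).round(1),((q.min(0)+q.max(0))/2).round(1))
for n,im,C in(('t',t,T),('s',s,S)):
    for o in blobs(im,(50,90,20),(85,255,255),30): print(n,*o, onz(C,*o[2],.196).round(4))
E
```

```text
[ 0.49975222 -0.02327921  0.29958284] [-0.45122154  0.18642019  0.19504172]
w (array([244.9, 193.4]), np.int32(2560), array([246.5, 195.5]), array([59., 61.]), np.float64(-28.1)) [ 0.5026 -0.0272  0.196 ]
pred upright [220.2 161.3] [284.7 223.6] [252.4 192.4]
t [347.5 136.2] 157 [347.3 136.5] [10.9 18.3] -74.3 [ 0.6289 -0.3637  0.196 ]
t [243.9 178.9] 72 [243.5 179.5] [ 5. 15.] 0.9 [ 0.4818 -0.026   0.196 ]
s [232.7 175.8] 196 [232. 176.] [14. 18.] -13.7 [ 0.5039 -0.0243  0.196 ]
```

The jar stands on the knob with its lid centre at about (0.503,-0.026), leaning about 3–4°, and the gripper is well clear. Handing in.

```bash
python3 -c "
from rig import hand_in
print(hand_in())"
```

```text
the job is handed in; nothing more can be done
None
```

I handed the job in with the third lemon in the gap, the lid level on all three, and the shorter (green-lidded) jar balanced on the knob with a steady lean of about 3–4°; hand-in returned no verdict, it took about 31 s of robot time, and I viewed 12 pictures, two over the limit of 10.

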